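# Clear the recess and present the finial over the carved moulding

### The arm

A 7-joint arm with a two-finger parallel gripper is mounted at the origin on the work surface. World frame = base frame: x ahead of the robot, y to its left, z up, the work surface at z = 0. Lengths are in m, angles in rad, forces in N, time in s.
With the tool pointing down it reaches from about 0.35 to 0.9 m from the base axis. Payload 8.1 kg.
Tool frame: the origin (TCP) lies between the finger pads; the fingertips stand ahead of it and the grasp point (between the pads) is the TCP (arm.nose_length is the z of the fingertips in the tool frame, in m); z points along the fingers, y is the line along which they close (so a half turn about z gives the same grasp; the last joint's range is limited). The gripper opens to 92 mm and grips with 3 to 60 N. Pads are 19 mm wide; open, the fingers measure 130 mm over their backs; the gripper's body (75 mm by 190 mm) begins 47 mm behind the grasp point.
Start: joints at [1.108, 0.434, 0.025, 1.573, -0.012, 1.134, -0.075], TCP at [0.22, -0.585, 0.246] pointing down, gripper open.
Joint ranges: [-2.62, 2.62], [-0.44, 2.09], [-1.27, 1.32], [0.08, 2.57], [-1.32, 4.46], [0.12, 2], [-2.74, 2.74]. Speed limits (rad/s): [2.22, 2.22, 3.01, 3.01, 3.14, 3.14, 3.14].

### API

Orientations are given as a rotation vector (axis times angle).
In Python, from cell import sensors, optics, arm gives the robot as it stands.
- The arm moves only by the tool arm_command, never from a script. Its argument "deltas" is one flat list of numbers, 7 for each row, row after row: the turn, a rotation vector about the world's x, y, z as a fraction of full scale, then the shift along the world's x, y, z as a fraction of full scale, then the finger opening in mm, from 0 to 91.8. In form: [wx, wy, wz, dx, dy, dz, fingers, wx, wy, wz, dx, dy, dz, fingers, ...]. A call has 1 to 20 rows; each row is the pose to reach, as a shift and turn from the pose commanded when the call began; what a row does not reach only later rows make up. Full scale, the value 1, is 1 m for a shift and 90 degrees for a turn. A row lasts 1/10 s, in which the tool goes at most 50 mm and 8.59 degrees, less where a joint would pass 70% of its speed; a pose out of reach is approached as far as the arm can. A call with a number of a shift or a turn outside -1 to 1 is refused whole. A call with a gripper value outside its range is refused whole. The fingers move at their own pace and stop on an object; "force" is the grip in N (left out, the last holds). Time passes only in rows, so rows that repeat a pose let the fingers close. It gives the time, the measured TCP pose, the force, the opening and the grip force at its end, in the units of the state.
- sensors.observe(): the state, without advancing time (a new reading comes with each control period).
- optics.get_image(name): name is "scene" or "top" or "wrist"; returns the picture (480x640x3 uint8, blue, green, red); there is no depth.
- optics.calibration(name): a dict with "camera_matrix" (3x3 intrinsics, pixels), "rvec" (rotation vector, rad) and "tvec" (3), from world to camera coordinates, as OpenCV has them. Camera axes: x right, y down, z forward; pixel columns grow to the right and rows downward; lengths in m; the calibration is good to about 2 mm. A picture is of the moment at which its call begins: read the wrist's pose just before it. calibration takes no time and is no camera call; for the wrist camera it gives the pose at the moment of the call.
- arm.sign_off(): hands the job in; it is judged then, once.
The state is a dict: "clock": time; "joints": joint angles; "dq": joint speeds; "joint_efforts": joint torques, N m; "position": TCP position; "ee_rot": TCP orientation; "force": force on the tool from outside, world axes, zero at the start; "ft_torque": the same for the moment, N m; "width": opening from 0.0 (shut) to 1.0 (fully open); "gripper_force": force on a finger pad.
Only numpy, scipy, OpenCV 4.12 (cv2) and the standard library are available. Lean on these libraries where they do the work, as an engineer would, in place of code of your own. Each camera call takes 0.05 s, during which the arm holds its last target. There are 200 camera calls.

### The job

The scraper was left lying over the recess in the carved moulding: put it away by sliding its blade fully home, handle outwards, into the slot of the tool block, and let go of it. Then pick up the finial with the rectangular foot, carry it over the moulding and its hold-down bars without bumping them, and finish while still holding it upright and steady about a centimetre above the mouth of the recess, centred and lined up with it as if about to be pressed in, but touching nothing except your gripper. Leave the round spindle, the near gouge, the mallet and the sanding block where they are.

Things in the scene. Friction and masses are not known exactly. Their poses are not given: they have to be found in the camera images.
- moulding: Fixed carved board, 460 mm long (its y), 120 wide (x), 18 thick. Origin: centre of underside; z up. Ridges 9 mm high, 18 wide along both long edges leave a flat channel 84 wide. Dark hold-down bars cross it at y = -145 and +172 mm (24 along y, 150 along x, tops 49 mm above the bench; black knobs at their ends reach 67). Shallow relief away from the recess is look only.
- recess (a point): Centre of the mouth of the rectangular recess in the moulding's channel, at the channel's floor level (18 mm above the bench). The recess is 54 mm along the moulding's y, 43 mm along its x, 8 mm deep. Axes as the moulding.
- scraper: Flat scraper, about 0.18 kg: steel blade 65 x 60 x 4 mm, wooden handle 95 long, 30 wide, 36 high, undersides flush. Origin: underside, centreline, at the shoulder where they meet (near the balance point). x along the blade (handle from 0 to -95 mm), z up. Starts flat on the channel floor (18 mm above the bench), blade over the recess, pointing to the moulding's -y.
- rack: Fixed wooden tool block, 80 mm (its x) by 96 (y) by 69 high, with one horizontal slot in its -x face and a 15 mm ledge, level with the slot floor, in front of it; three chisels stand in its top 20 mm beyond the middle, tops 149 mm above the bench. Origin: centre of underside; x points into the slot, z up.
- slot (a point): Centre of the lower edge of the slot's mouth, 36 mm above the bench. The slot is 72 mm wide, 11 high and deeper (80) than the blade, so the handle's shoulder stops at the block's face. x points level into the slot, z up. With the scraper fully home its origin is here.
- finial: Wooden finial, about 0.12 kg, 98 mm tall, upright: rectangular foot 50 (its x) by 40 (y) by 16 high, square stem 30 x 30 from 16 to 67 mm, turned knob 38 across on top. Origin: centre of underside; z up. Its x (foot's long side) belongs along the moulding's y, either way round. It stands in one of two places, the round spindle in the other.
- spindle: Bystander: round turned wooden piece, 48 mm across, 90 mm tall, standing. Origin: centre of its underside.
- gouge_c: Bystander: carving gouge lying on the robot's side of the moulding, 24 mm high, 125 mm handle, 70 mm blade towards its x. Origin: under the handle's middle.
- mallet: Bystander: wooden mallet lying, head 65 x 120 x 64 mm, 170 mm handle towards its -x. Origin: under the head's handle-side face.
- sanding_block: Bystander: cork sanding block 110 x 65 x 32 mm. Origin: centre of its underside.
There are look-alikes about, which are no part of the job. What is shaped like the finial but blue or purple is not meant.

How it is judged:
By the outcome, as a careful person would: the job done as asked, in the order asked, and still so for the second after the job is handed in, while the arm keeps its last pose, push and grip.
It also fails if it takes over 58 s, if anything falls off the work surface, if the arm or the gripper's body presses on something with over 40 N, if the wrist force passes 120 N, or if a joint passes its speed limit or range.

## Working session

There is one attempt and no reset: what is moved stays moved. The work goes in short steps, Python scripts to look and compute and a tool call to move; the robot and the scene stay as the last step left them, time stands still between calls to the robot, and variables do not carry over. Pictures are saved under pics/ and viewed, at most 10 in all, crops included, and the job is handed in when it is done.

Besides the shell and the picture viewer there is one more tool, called after ">>>" as a command line: name --argument value ..., lists and objects as JSON in quotes. arm_command: Moves the arm, as the interface text tells. Its arguments: {"type":"object","properties":{"deltas":{"type":"array","items":{"type":"number"}},"force":{"type":"number"}},"required":["deltas"]}

```bash
ls; mkdir -p pics; python3 - <<'E'
from cell import sensors,optics,arm
import cv2,numpy as np
for n in ("scene","top"):
    cv2.imwrite(f"pics/{n}0.png",optics.get_image(n))
    c=optics.calibration(n);R=cv2.Rodrigues(np.array(c["rvec"],float))[0];print(n,-R.T@np.array(c["tvec"]).ravel(),R[2],np.array(c["camera_matrix"]).tolist())
print(arm.nose_length,sensors.observe())
E
```

```text
pics
scene [1.11758183 0.34613773 1.13912591] [-0.50182635 -0.24887962 -0.82838955] [[574.0909576528755, 0.0, 315.29834856272083], [0.0, 574.0909576528755, 227.26336322329516], [0.0, 0.0, 1.0]]
top [0.25228453 0.02793801 1.58582645] [ 0.14202801  0.00706161 -0.98983745] [[582.728483100951, 0.0, 321.0035174991686], [0.0, 582.728483100951, 235.6982316511722], [0.0, 0.0, 1.0]]
0.019 {'clock': 0.1, 'joints': array([ 1.10840666,  0.43513302,  0.02495809,  1.5740035 , -0.01160361,
        1.13398365, -0.07511417]), 'dq': array([-1.09763074e-03, -9.95672337e-04,  5.92927486e-04, -8.43181473e-04,
       -1.14868697e-03,  1.14161333e-03, -8.21141180e-05]), 'joint_efforts': array([ 2.65511037e-03, -6.69130397e+01,  9.87639874e-01, -3.15149331e+01,
       -6.05638674e-02,  3.74483666e-02,  5.64438471e-05]), 'position': array([ 0.2198607 , -0.58459684,  0.24503686]), 'ee_rot': array([-3.08960200e+00, -5.61764402e-01,  5.66440981e-04]), 'force': array([ 0.38191909, -0.53694013, -0.07207263]), 'ft_torque': array([ 0.01634448,  0.04309571, -0.06219941]), 'gripper_force': 0.0, 'width': 0.9955318757955539}
```

View pics/scene0.png

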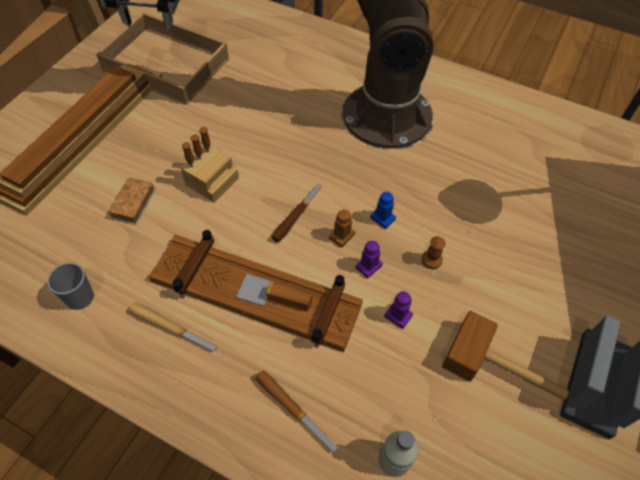

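View pics/top0.png

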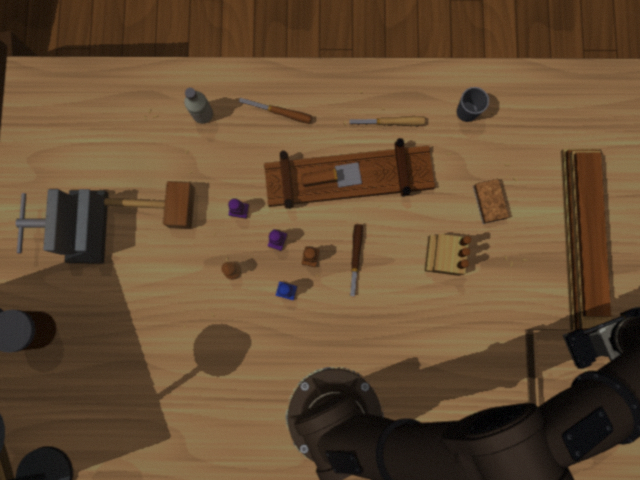

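The brown candidates are at scene (343,226) / top (311,256), which seems to have a square foot, and scene (434,251) / top (231,269), which seems round. The blue one (384,208) and the purple ones (370,257) and (400,308) are ruled out. I'll confirm this in enlarged crops.

```bash
python3 - <<'E'
import cv2,numpy as np
t=cv2.imread("pics/top0.png")[130:310,220:480]
cv2.imwrite("pics/tc.png",cv2.resize(t,None,fx=3,fy=3,interpolation=cv2.INTER_CUBIC))
s=cv2.imread("pics/scene0.png")[110:350,140:460]
cv2.imwrite("pics/sc.png",cv2.resize(s,None,fx=2.5,fy=2.5,interpolation=cv2.INTER_CUBIC))
E
```

```text
(no output)
```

View pics/tc.png

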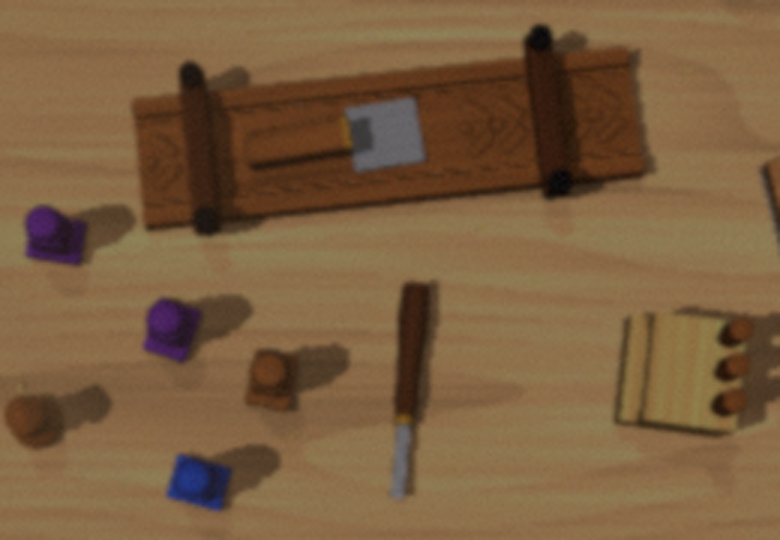

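View pics/sc.png

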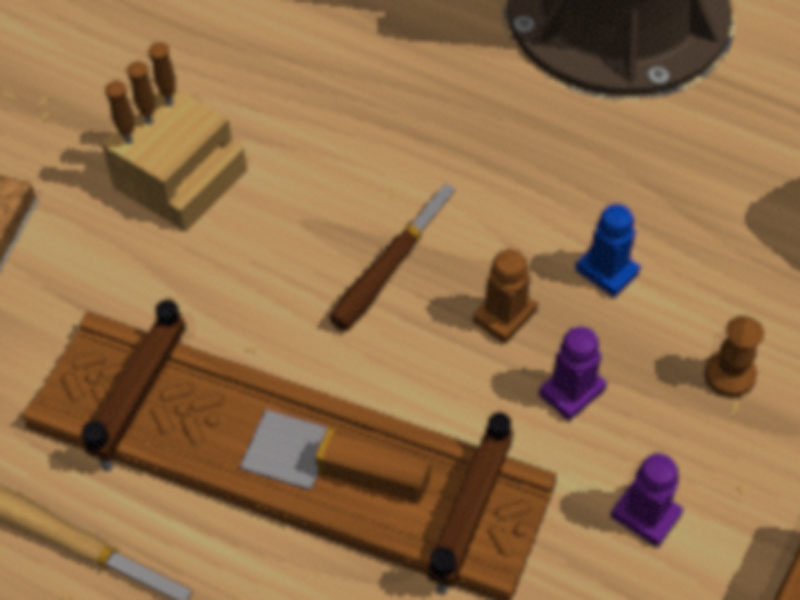

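Confirmed: the brown finial with the rectangular foot is at tc (270,380) / sc (506,295). The other brown piece, at sc (735,355), has a round foot and is the spindle. The scraper blade corners, moulding corners and rack corners can all be read in both crops. Next I'll fit the poses.

```bash
cat > h.py <<'E'
from cell import sensors,optics,arm
import cv2,numpy as np
from scipy.optimize import least_squares
from scipy.spatial.transform import Rotation as R
def proj(c,P): return cv2.projectPoints(np.array(P,float),np.array(c["rvec"],float),np.array(c["tvec"],float),np.array(c["camera_matrix"],float),None)[0][:,0]
def fit(obs,x0,z=0,free=3):
    """obs: list of (cal, [(u,v,x,y,z mm local)...]) -> x,y,yaw, rms px"""
    def res(p):
        a=np.append(p,x0[len(p):]);o=[]
        for c,l in obs:
            l=np.array(l,float);q=R.from_euler('z',a[2]).apply(l[:,2:]/1e3)+[a[0],a[1],z]
            o.append(proj(c,q)-l[:,:2])
        return np.vstack(o).ravel()
    s=least_squares(res,x0[:free],loss='soft_l1');return s.x,res(s.x).reshape(-1,2).round(1)
def ray(c,u,v,z):
    M=cv2.Rodrigues(np.array(c["rvec"],float))[0];t=np.array(c["tvec"],float).ravel();C=-M.T@t
    d=M.T@np.linalg.inv(np.array(c["camera_matrix"]))@[u,v,1];return C+d*(z-C[2])/d[2]
E
cat > a.py <<'E'
from h import *
T=optics.calibration("top");S=optics.calibration("scene")
t=lambda l:(T,[(220+u/3-1/3,130+v/3-1/3,*r) for u,v,*r in l])
s=lambda l:(S,[(140+u/2.5-.3,110+v/2.5-.3,*r) for u,v,*r in l])
def go(n,*a,**k):
    for o in ([a[0]],[a[1]],list(a[:2])): 
        p,r=fit(o,a[2],**k);print(n,p.round(4),np.abs(r).max(),end=' | ')
    print(r.tolist())
go("mould",t([(133,100,60,230,27),(632,48,60,-230,27),(645,175,-60,-230,27),(148,228,-60,230,27)]),
 s([(88,315,-60,-230,27),(25,420,60,-230,27),(508,597,60,230,27),(553,475,-60,230,27)]),[.6,0,0])
go("scraper",t([(417,97,65,30,22),(425,163,65,-30,22),(347,107,0,30,22),(354,171,0,-30,22)]),
 s([(268,410,65,-30,22),(243,470,65,30,22),(308,487,0,30,22)]),[.6,0,-1.5])if 0 else None
sc=lambda l:[(u,v,x,y,z+18-14-4+0) for u,v,x,y,z in l]
go("scraper",t([(417,97,65,30,22),(425,163,65,-30,22),(347,107,0,30,22),(354,171,0,-30,22)]),
 s([(268,410,65,-30,22),(243,470,65,30,22),(308,487,0,30,22)]),[.6,0,-1.5])
go("rack",t([(652,312,-40,48,69),(645,428,-40,-48,69),(630,316,-55,48,36),(617,423,-55,-48,36)]),
 s([(105,150,40,48,69),(190,95,40,-48,69),(232,125,-40,-48,69),(165,185,-40,48,69),(245,152,-55,-48,36),(185,225,-55,48,0)]),[.4,-.3,-1.5])
print("fin",ray(T,220+270/3,130+368/3,.09),ray(S,140+510/2.5,110+258/2.5,.093))
print(ray(T,220+35/3,130+435/3,.0), 'spindle')
E
python3 a.py
```

```text
mould [ 0.6432 -0.0385  0.1117] 1.2 | mould [ 0.6496 -0.0318  0.1167] 2.9 | mould [ 0.6458 -0.0353  0.1062] 3.5 | [[-0.9, -1.3], [-1.3, -0.4], [-0.1, -0.5], [-2.1, -1.4], [-1.0, -3.5], [-2.8, -3.5], [0.0, -0.9], [1.0, -0.9]]
scraper [ 0.6432 -0.0026 -1.448 ] 0.6 | scraper [ 0.6422  0.0027 -1.4034] 1.5 | scraper [ 6.4260e-01 -3.0000e-04 -1.4215e+00] 2.0 | [[-1.3, 0.3], [-0.6, -0.7], [-1.2, 0.3], [-0.4, -0.0], [-1.1, -0.7], [-1.9, -2.0], [-0.1, 0.3]]
rack [ 0.4233 -0.3011 -1.6821] 1.9 | rack [ 0.4281 -0.2924 -1.74  ] 6.9 | rack [ 0.4231 -0.2974 -1.7238] 7.9 | [[-0.3, 0.1], [-2.8, -2.6], [-0.9, -0.3], [-1.3, -0.7], [-0.9, -3.6], [-7.9, -5.3], [-0.3, -2.5], [-0.2, -2.0], [0.5, -1.8], [0.4, 2.5]]
fin [0.42249704 0.06676613 0.09      ] [0.41986588 0.07091397 0.093     ]
[0.37038325 0.28210498 0.        ] spindle
```

```bash
python3 - <<'E'
from h import *
s=sensors.observe();c=optics.calibration("wrist")
Rt=R.from_rotvec(s["ee_rot"]);M=cv2.Rodrigues(np.array(c["rvec"],float))[0];C=-M.T@np.array(c["tvec"]).ravel()
print(Rt.inv().apply(C-s["position"]),(Rt.inv().as_matrix()@M.T).round(3),c["camera_matrix"][0])
E
```

```text
[ 0.073103   -0.0002429  -0.13943441] [[-0.    -0.963 -0.27 ]
 [ 1.     0.    -0.   ]
 [ 0.    -0.27   0.963]] [413.39706327   0.         314.0436522 ]
```

>>> arm_command --deltas '[0,0,0.688,0.23,0.345,0.045,60,0,0,0.688,0.23,0.345,0.045,60,0,0,0.688,0.23,0.345,0.045,60,0,0,0.688,0.23,0.345,0.045,60,0,0,0.688,0.23,0.345,0.045,60,0,0,0.688,0.23,0.345,0.045,60,0,0,0.688,0.23,0.345,0.045,60,0,0,0.688,0.23,0.345,0.045,60,0,0,0.688,0.23,0.345,0.045,60,0,0,0.688,0.23,0.345,0.045,60,0,0,0.688,0.23,0.345,0.045,60]'

```text
clock: 1.2
position: [0.4496, -0.2404, 0.2904]
ee_rot: [-2.361, -2.072, 0.001]
force: [0.0, -0.3, 0.2]
width: 0.653
gripper_force: 0.0
```

```bash
cat > w.py <<'E'
import sys
from h import *
import json
n=sys.argv[1]
c=optics.calibration("wrist");im=optics.get_image("wrist");s=sensors.observe()
json.dump({k:np.array(v).tolist() for k,v in c.items()},open(f"pics/{n}.json","w"))
cv2.imwrite(f"pics/{n}.png",im);print(s["clock"],s["position"],s["ee_rot"],s["force"],np.abs(s["dq"]).max())
E
python3 w.py w1
```

```text
1.25 [ 0.44912772 -0.24118214  0.29029803] [-2.36272536e+00 -2.06971570e+00  1.63357035e-03] [-0.42800157  0.26962076  0.29258331] 0.014254661416305135
```

View pics/w1.png

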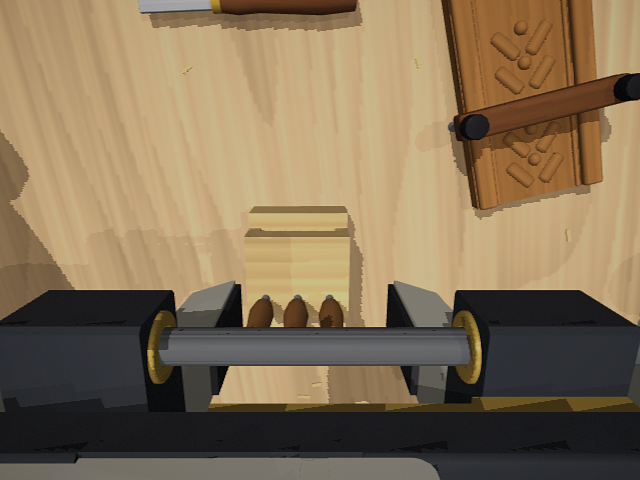

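The rack is square to the view. Its top front edge runs (245,236)–(350,236), the ledge top edge (247,213)–(348,213) and the ledge bottom (251,207)–(346,207). The chisels sit at the back, and the moulding's -y end corners are at (475,209) and (602,182).

```bash
python3 - <<'E'
from h import *
import json
c=json.load(open("pics/w1.json"))
o=[(245,236,-40,-48,69),(350,236,-40,48,69),(247.5,213,-55,-48,36),(348,213,-55,48,36),(251,207,-55,-48,0),(346,207,-55,48,0)]
p,r=fit([(c,o)],[.42,-.3,-1.6]);print(p,r.tolist())
R2=R.from_euler('z',p[2]).apply([-.04,0,.036])[:2]+p[:2];print("slot",R2)
for u,v in((475,209),(602,182)):print(ray(c,u,v,.027))
E
```

```text
[ 0.42590887 -0.30338201 -1.69953805] [[-1.0, 0.9], [0.1, 0.8], [1.3, 0.0], [-0.4, -0.1], [3.1, -1.0], [-1.0, -1.2]]
slot [ 0.43104433 -0.26371304]
[ 0.60658952 -0.26938128  0.027     ]
[ 0.72970462 -0.25851983  0.027     ]
```

>>> arm_command --deltas '[0,0,0.162,0.19,0.21,-0.03,60,0,0,0.162,0.19,0.21,-0.03,60,0,0,0.162,0.19,0.21,-0.03,60,0,0,0.162,0.19,0.21,-0.03,60,0,0,0.162,0.19,0.21,-0.03,60,0,0,0.162,0.19,0.21,-0.03,60,0,0,0.162,0.19,0.21,-0.03,60,0,0,0.162,0.19,0.21,-0.03,60]'

```text
clock: 2.05
position: [0.6399, -0.0313, 0.2597]
ee_rot: [-2.08, -2.353, 0.003]
force: [-0.4, -0.8, -0.4]
width: 0.656
gripper_force: 0.0
```

```bash
python3 w.py w2
```

```text
2.1 [ 0.63963252 -0.03228304  0.26003588] [-2.08206791 -2.35236219  0.00284202] [-0.44078286 -0.57109834  0.78165094] 0.017059295357345985
```

View pics/w2.png

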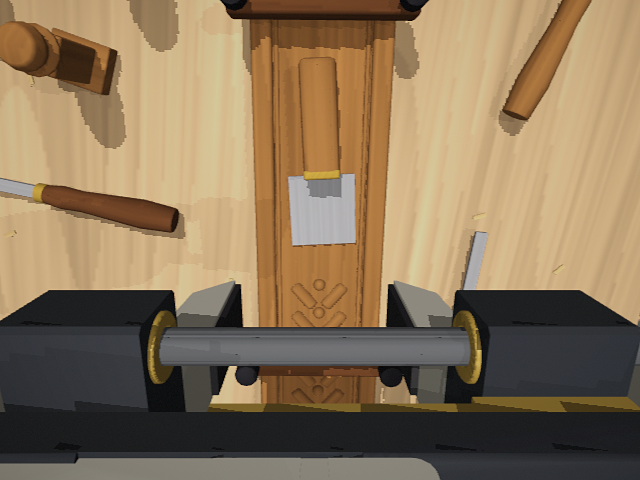

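The scraper is clear in this view. The blade tip corners are (292,246) and (356,243), the shoulder corners (289,177) and (355,174), and the handle end (301–336, 59). The moulding's outer edges run from (252,22) to (258,290) and from (394,22) to about (386,290).

```bash
python3 - <<'E'
from h import *
import json
c=json.load(open("pics/w2.json"))
o=[(292,246,65,-30,22),(356,243,65,30,22),(289,177,0,-30,22),(355,174,0,30,22)]
p,r=fit([(c,o)],[.64,0,-1.45]);print(p,r.tolist())
g=R.from_euler('z',p[2]).apply([-.035,0,0])[:2]+p[:2];print("grasp",g,p[2]+np.pi)
print("hend",ray(c,318,59,.05),ray(c,321,172,.054))
A=[ray(c,u,v,.027) for u,v in((252,22),(257,240),(394,22),(378,240))]
for a in A: print(a)
print(np.arctan2(*(A[0]-A[1])[:2]),np.arctan2(*(A[2]-A[3])[:2]))
print("foot",ray(c,117,50,.016),ray(c,110,95,.016),ray(c,110,95,.0))
E
```

```text
[ 0.64341959 -0.00304792 -1.40705684] [[0.7, -0.5], [-0.2, 0.1], [-0.2, -0.0], [-0.2, 0.3]]
grasp [0.63771428 0.03148394] 1.7345358152446857
hend [0.62802605 0.08984077 0.05      ] [0.64140962 0.00360624 0.054     ]
[0.57089418 0.11414034 0.027     ]
[ 0.5908045  -0.06934136  0.027     ]
[0.68569167 0.12828917 0.027     ]
[ 0.70305196 -0.05535787  0.027     ]
-0.10809096357841913 -0.09425066407744646
foot [0.45644404 0.08061248 0.016     ] [0.45016833 0.04321849 0.016     ] [0.44257891 0.04330505 0.        ]
```

>>> arm_command --deltas '[0,0,0.025,-0.002,0.063,-0.03,50,0,0,0.025,-0.002,0.063,-0.06,48,0,0,0.025,-0.002,0.063,-0.1,48,0,0,0.025,-0.002,0.063,-0.14,48,0,0,0.025,-0.002,0.063,-0.17,48,0,0,0.025,-0.002,0.063,-0.195,48,0,0,0.025,-0.002,0.063,-0.212,48,0,0,0.025,-0.002,0.063,-0.212,48]' --force 35

```text
clock: 2.9
position: [0.636, 0.0297, 0.0465]
ee_rot: [-2.035, -2.391, 0.007]
force: [-0.3, -0.7, 0.2]
width: 0.521
gripper_force: 0.0
```

>>> arm_command --deltas '[0,0,0,0,0,0,15,0,0,0,0,0,0,15,0,0,0,0,0,0,15,0,0,0,0,0,0,15,0,0,0,0,0,0,15]' --force 35

```text
clock: 3.4
position: [0.6387, 0.0326, 0.0502]
ee_rot: [2.032, 2.393, 0.001]
force: [-1.5, -2.3, 7.6]
width: 0.323
gripper_force: 34.9
```

>>> arm_command --deltas '[0,0,0,0,0,0.01,15,0,0,0,0,0,0.03,15,0,0,0,0,0,0.06,15,0,0,0,0,0,0.09,15,0,0,0,0,0,0.11,15,0,0,-0.03,-0.02,-0.02,0.12,15,0,0,-0.06,-0.05,-0.045,0.12,15,0,0,-0.09,-0.08,-0.07,0.12,15,0,0,-0.12,-0.11,-0.095,0.12,15,0,0,-0.15,-0.14,-0.12,0.12,15,0,0,-0.184,-0.17,-0.145,0.12,15,0,0,-0.184,-0.19,-0.161,0.11,15,0,0,-0.184,-0.19,-0.161,0.08,15,0,0,-0.184,-0.19,-0.161,0.06,15,0,0,-0.184,-0.19,-0.161,0.06,15,0,0,-0.184,-0.19,-0.161,0.06,15]'

```text
clock: 5.0
position: [0.4483, -0.1277, 0.1095]
ee_rot: [-2.356, -2.078, -0.0]
force: [0.4, -1.2, -1.6]
width: 0.323
gripper_force: 34.9
```

```bash
python3 w.py w3
```

```text
5.05 [ 0.44878342 -0.12774615  0.10985652] [2.35516504e+00 2.07768792e+00 1.36813573e-03] [-0.41246904 -0.1856035  -1.95129718] 0.00683027516684194
```

View pics/w3.png

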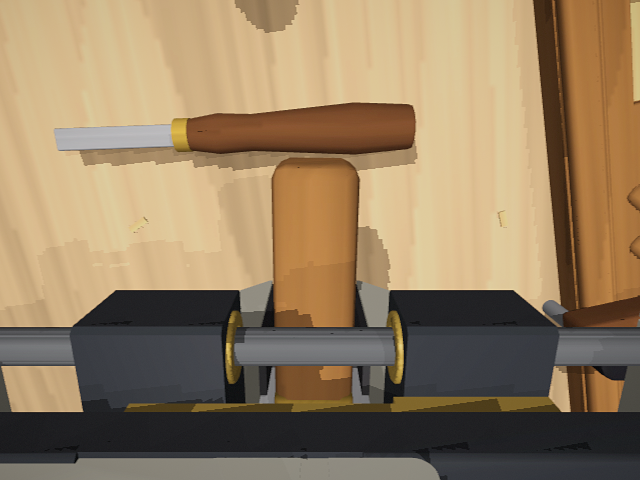

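>>> arm_command --deltas '[0,0,0,0,0,-0.02,15,0,0,0,0,0,-0.038,15,0,0,0,0,0,-0.038,15,0,0,0,-0.0025,-0.02,-0.038,15,0,0,0,-0.0045,-0.035,-0.038,15,0,0,0,-0.0055,-0.042,-0.038,15,0,0,0,-0.006,-0.048,-0.038,15,0,0,0,-0.006,-0.048,-0.038,15]'

```text
clock: 5.85
position: [0.4424, -0.1765, 0.0714]
ee_rot: [2.357, 2.076, 0.001]
force: [0.0, -1.4, -2.1]
width: 0.321
gripper_force: 34.9
```

```bash
python3 - <<'E'
from h import *
im=optics.get_image("scene");cv2.imwrite("pics/s2.png",cv2.resize(im[100:280,130:370],None,fx=3.2,fy=3.2,interpolation=cv2.INTER_CUBIC));s=sensors.observe();print(s["position"],s["force"])
E
```

```text
[ 0.44239288 -0.17587824  0.07123997] [ 0.22301147  0.72746289 -1.50385032]
```

View pics/s2.png

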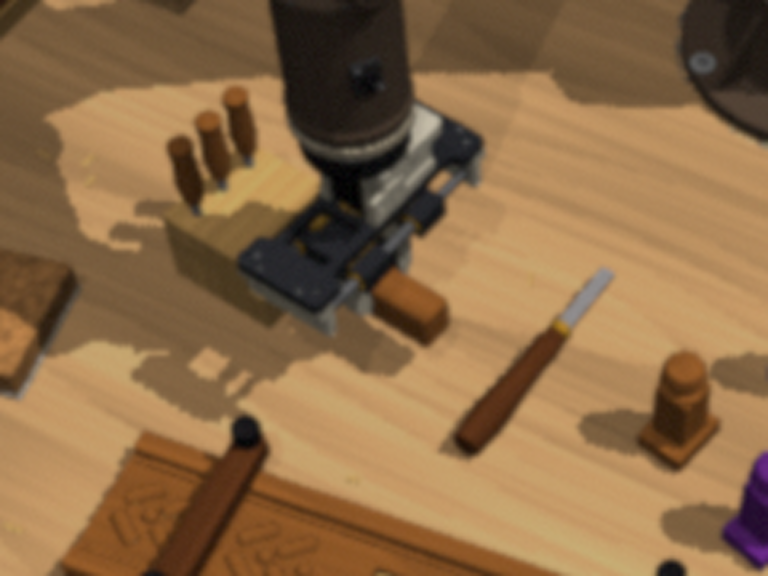

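The gripper hides the slot in this picture, but there is no contact force, so the blade tip should be entering the mouth. I'll continue.

>>> arm_command --deltas '[0,0,0,-0.0015,-0.012,0,15,0,0,0,-0.003,-0.024,0,15,0,0,0,-0.0045,-0.035,0,15,0,0,0,-0.0055,-0.043,0,15,0,0,0,-0.006,-0.047,0,15,0,0,0,-0.006,-0.047,0,15]'

```text
clock: 6.5
position: [0.4358, -0.2238, 0.0706]
ee_rot: [-2.358, -2.076, 0.0]
force: [-0.2, 1.0, -2.1]
width: 0.325
gripper_force: 34.9
```

>>> arm_command --deltas '[0,0,0,-0.0003,-0.002,-0.001,15,0,0,0,-0.0005,-0.004,-0.002,15,0,0,0,-0.0008,-0.006,-0.002,15,0,0,0,-0.0008,-0.006,-0.002,15]'

```text
clock: 6.9
position: [0.4352, -0.2287, 0.0687]
ee_rot: [-2.356, -2.078, -0.0]
force: [-0.2, 0.0, -1.7]
width: 0.323
gripper_force: 34.9
```

>>> arm_command --deltas '[0,0,0,-0.0003,-0.002,0,15,0,0,0,-0.0005,-0.004,0,15,0,0,0,-0.0008,-0.006,0,15,0,0,0,-0.0008,-0.006,0,15]'

```text
clock: 7.3
position: [0.435, -0.229, 0.0687]
ee_rot: [-2.348, -2.08, -0.006]
force: [0.7, 20.6, 4.9]
width: 0.325
gripper_force: 35.0
```

>>> arm_command --deltas '[0,0,0,0.0003,0.003,-0.001,15,0,0,0,0.0003,0.003,-0.002,15,0,0,0,0.0003,0.003,-0.002,15]'

```text
clock: 7.6
position: [0.4352, -0.229, 0.0678]
ee_rot: [-2.352, -2.08, -0.003]
force: [-3.2, 13.3, 17.1]
width: 0.324
gripper_force: 35.0
```

>>> arm_command --deltas '[0,0,0,0,0.002,0.001,32,0,0,0,0,0.002,0.001,50,0,0,0,0,0.002,0.001,60,0,0,0,0,0.002,0.001,60,0,0,0,0,0.002,0.03,60,0,0,0,0,0.002,0.07,60,0,0,0,0,0.01,0.11,60,0,0,0,0,0.03,0.15,60,0,0,0,0,0.05,0.19,60,0,0,0,0,0.05,0.19,60]'

```text
clock: 8.6
position: [0.4376, -0.18, 0.2618]
ee_rot: [2.348, 2.076, 0.007]
force: [1.4, 0.4, -0.4]
width: 0.655
gripper_force: 0.0
```

```bash
python3 w.py w4; python3 - <<'E'
import cv2;from cell import optics
im=cv2.imread("pics/w4.png");s=optics.get_image("scene");cv2.imwrite("pics/s3full.png",s)
a=cv2.resize(im[60:320,150:450],(400,347));b=cv2.resize(s[110:290,150:360],(400,343))
cv2.imwrite("pics/c4.png",cv2.hconcat([a[:343],b]))
E
```

```text
8.65 [ 0.43628582 -0.18143801  0.2592432 ] [2.3510587  2.07623029 0.00357807] [ 0.4383668  -0.11893185  0.44987163] 0.05086495565785718
```

View pics/c4.png

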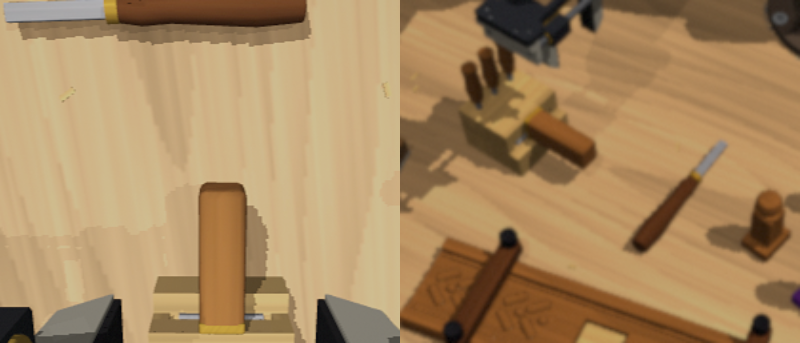

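The handle lies square in the slot, with the ferrule at the block's face (crop rows 325–333). The recess is now uncovered, at scene crop (605,332). I'll check the home position numerically and locate the recess and finial from this picture.

```bash
python3 - <<'E'
from h import *
import json
c=json.load(open("pics/w4.json"))
sl=np.array([.431,-.264]);d=np.array([-.128,-.992])
for n,P in {"ferrule end top":[*sl,.072],"handle end top":[*(sl-.095*d),.072],"handle end bottom":[*(sl-.095*d),.036],"blocktop L":[*(sl+[.048*-.992,.048*.128]),.069],"blocktop R":[*(sl-[.048*-.992,.048*.128]),.069]}.items():
    u,v=proj(c,[P])[0];print(n,((u-150)/.75).round(1),((v-60)/.749).round(1))
im=cv2.imread("pics/s3full.png")
cv2.imwrite("pics/s3.png",cv2.resize(im[190:370,140:460],None,fx=2.5,fy=2.5,interpolation=cv2.INTER_CUBIC))
E
```

```text
ferrule end top 221.5 335.4
handle end top 222.6 191.5
handle end bottom 221.8 181.4
blocktop L 148.3 333.2
blocktop R 294.3 333.5
```

Measured against prediction (ferrule end 333 vs 335, handle end 190 vs 191.5), the scraper is fully home and released. Next I'll move to a view that covers both the finial and the recess.

>>> arm_command --deltas '[0,0,0.145,0.082,0.18,-0.01,60,0,0,0.145,0.082,0.18,-0.01,60,0,0,0.145,0.082,0.18,-0.01,60,0,0,0.145,0.082,0.18,-0.01,60,0,0,0.145,0.082,0.18,-0.01,60,0,0,0.145,0.082,0.18,-0.01,60,0,0,0.145,0.082,0.18,-0.01,60]'

```text
clock: 9.4
position: [0.516, -0.0039, 0.2455]
ee_rot: [-2.107, -2.329, 0.003]
force: [-0.5, 0.3, -0.7]
width: 0.656
gripper_force: 0.0
```

```bash
python3 w.py w5; python3 - <<'E'
import cv2
im=cv2.imread("pics/w5.png")
cv2.imwrite("pics/c5.png",cv2.resize(im[0:320,80:507],(800,600),interpolation=cv2.INTER_CUBIC))
E
```

```text
9.45 [ 0.51607887 -0.00412533  0.24578065] [-2.10781425 -2.3284332   0.00294701] [-0.56428766 -0.28853435 -0.39318346] 0.011745539682661286
```

View pics/c5.png

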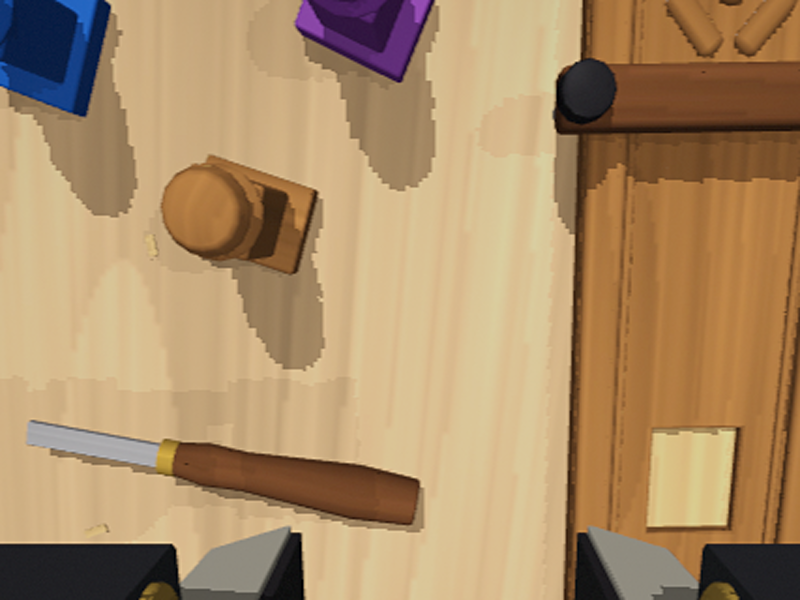

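The finial's foot top corners are at crop (314,191), (292,270) and (211,156), and its knob is at (206,211). The recess mouth corners are (652,428), (739,428), (731,528) and (646,527).

```bash
python3 - <<'E'
from h import *
import json
c=json.load(open("pics/w5.json"))
k=lambda u,v:(80+(u+.5)/1.8735-.5,(v+.5)/1.875-.5)
p,r=fit([(c,[(*k(314,191),25,20,16),(*k(292,270),25,-20,16),(*k(211,156),-25,20,16)])],[.42,.07,-.2]);print("finial",p,r.tolist())
print("knob proj",(lambda q:((q[0]-80)*1.8735,q[1]*1.875))(proj(c,[[*p[:2],.08]])[0]))
m=[ray(c,*k(*q),.018)[:2] for q in((652,428),(739,428),(732,528),(646,527))];m=np.array(m);print(m,m.mean(0))
for i in range(4):
    d=m[(i+1)%4]-m[i];print(np.linalg.norm(d),np.arctan2(d[1],d[0]))
def rs(o):
    return fit([(c,[(*k(*q),*l) for q,l in o])],[.64,-.03,.1])
p,r=rs([((652,428),(-21.5,27,18)),((739,428),(21.5,27,18)),((732,528),(21.5,-27,18)),((646,527),(-21.5,-27,18))]);print("recess",p,r.tolist())
# moulding line
L=[ray(c,*k(*q),.027)[:2] for q in((583,180),(570,540))];d=L[0]-L[1];print(L,np.arctan2(d[0],d[1]))
b=[ray(c,*k(*q),.049)[:2] for q in((615,64),(795,64),(615,130),(795,130))];print(b)
# moulding center line from left outer edge at recess
n=np.array([np.cos(.101),np.sin(.101)]);print("x offset of recess from outer edge",(p[:2]-L[1])@n)
E
```

```text
finial [ 0.422427    0.06687742 -0.21188505] [[0.8, -0.2], [0.3, 3.6], [-1.8, -0.8]]
knob proj (np.float64(210.26892143510358), np.float64(213.0463080922761))
[[ 0.62105959 -0.01228156]
 [ 0.66320949 -0.00801183]
 [ 0.670298   -0.05960951]
 [ 0.62699428 -0.06347422]] [ 0.64539034 -0.03584428]
0.04236560577578308 0.10095441429514047
0.052082315904034386 -1.43427067779926
0.04347583197753941 -3.0525817152155565
0.051535515802220974 1.6862095500658527
recess [ 0.64541947 -0.03601986  0.12270523] [[-0.2, -0.5], [0.6, -1.5], [-0.4, 0.5], [0.1, 2.0]]
[array([0.56898011, 0.09685511]), array([ 0.58785341, -0.07083682])] -0.11207583474291305
[array([0.57141564, 0.13927446]), array([0.64206331, 0.14632593]), array([0.57531755, 0.11529299]), array([0.64747012, 0.12251224])]
x offset of recess from outer edge 0.06078322988369582
```

Next I'll put the wrist camera straight above the recess, so its centre can be measured by code without parallax.

>>> arm_command --deltas '[0,0,0.008,0.137,-0.106,-0.045,60,0,0,0.008,0.137,-0.106,-0.045,60,0,0,0.008,0.137,-0.106,-0.045,60,0,0,0.008,0.137,-0.106,-0.045,60,0,0,0.008,0.137,-0.106,-0.045,60,0,0,0.008,0.137,-0.106,-0.045,60]'

```text
clock: 10.05
position: [0.653, -0.1099, 0.2008]
ee_rot: [-2.093, -2.341, 0.002]
force: [0.6, 0.5, 0.7]
width: 0.655
gripper_force: 0.0
```

```bash
python3 w.py w6; cat > rec.py <<'E'
from h import *
import json,sys
def rec(n,p0=(.645,-.0367)):
    c=json.load(open(f"pics/{n}.json"));im=cv2.imread(f"pics/{n}.png")
    u,v=proj(c,[[*p0,.018]])[0];x,y=int(u)-60,int(v)-60
    x,y=max(x,0),max(y,0);g=cv2.GaussianBlur(im[y:y+120,x:x+120,0],(3,3),0)
    t,b=cv2.threshold(g,0,255,cv2.THRESH_OTSU)
    k=max(cv2.findContours(b,cv2.RETR_EXTERNAL,cv2.CHAIN_APPROX_NONE)[0],key=cv2.contourArea)
    q=cv2.boxPoints(cv2.minAreaRect(k))+[x,y]
    print(n,"pred",(u,v),"thr",t,"box",q.round(1).tolist(),"fill",cv2.contourArea(k)/cv2.contourArea(q.astype(np.float32)))
    for z in(.018,.010):
        m=np.array([ray(c,*a,z)[:2] for a in q]);d=m-np.roll(m,1,0)
        print(z,m.mean(0).round(4),np.linalg.norm(d,axis=1).round(4),np.arctan2(d[:,1],d[:,0]).round(3))
for n in sys.argv[1:]:rec(n)
E
python3 rec.py w6 w5
```

```text
10.1 [ 0.65285522 -0.10866894  0.20150711] [-2.09144335e+00 -2.34305764e+00  6.07531830e-04] [ 0.37811822 -0.5415671   1.12702859] 0.022445201427819413
w6 pred (np.float64(314.21714143429045), np.float64(122.90055174813142)) thr 97.0 box [[288.0, 88.0], [343.0, 88.0], [343.0, 158.0], [288.0, 158.0]] fill 0.9254545454545454
0.018 [ 0.646  -0.0372] [0.0506 0.0404 0.0506 0.0422] [ 1.666  0.111 -1.44  -3.03 ]
0.01 [ 0.646  -0.0372] [0.0518 0.0414 0.0518 0.0432] [ 1.666  0.111 -1.44  -3.03 ]
w5 pred (np.float64(448.6420040608039), np.float64(255.87936480961417)) thr 93.0 box [[424.7, 279.9], [428.0, 226.4], [471.5, 229.1], [468.1, 282.6]] fill 0.8920160405101163
0.018 [ 0.6443 -0.0359] [0.0414 0.0522 0.0399 0.0524] [-3.107  1.685  0.037 -1.429]
0.01 [ 0.6473 -0.0382] [0.0423 0.0533 0.0408 0.0535] [-3.107  1.685  0.037 -1.429]
```

Recess centre is about (0.646, -0.037) with yaw 0.108. Now the finial: I'll first close lightly across its long side to centre it, then take the real grip across the other axis.

>>> arm_command --deltas '[0,0,-0.2,-0.2305,0.177,0.02,60,0,0,-0.2,-0.2305,0.177,0.02,60,0,0,-0.2,-0.2305,0.177,0.02,60,0,0,-0.2,-0.2305,0.177,0.02,60,0,0,-0.2,-0.2305,0.177,0.02,60,0,0,-0.2,-0.2305,0.177,0.02,60,0,0,-0.2,-0.2305,0.177,0.02,60,0,0,-0.2,-0.2305,0.177,0.02,60]'

```text
clock: 10.9
position: [0.4224, 0.0693, 0.2226]
ee_rot: [2.428, 1.99, 0.001]
force: [0.4, -0.6, 0.3]
width: 0.656
gripper_force: 0.0
```

>>> arm_command --deltas '[0,0,0,0,0,-0.04,60,0,0,0,0,0,-0.08,60,0,0,0,0,0,-0.11,60,0,0,0,0,0,-0.135,60,0,0,0,0,0,-0.155,60,0,0,0,0,0,-0.164,60,0,0,0,0,0,-0.164,60]'

```text
clock: 11.6
position: [0.423, 0.0684, 0.0569]
ee_rot: [-2.432, -1.988, 0.003]
force: [0.7, -0.0, 0.2]
width: 0.651
gripper_force: 0.0
```

>>> arm_command --deltas '[0,0,0,0,0,0,45,0,0,0,0,0,0,38,0,0,0,0,0,0,33,0,0,0,0,0,0,28,0,0,0,0,0,0,28,0,0,0,0,0,0,28]' --force 6

```text
clock: 12.2
position: [0.4233, 0.0691, 0.0581]
ee_rot: [2.431, 1.989, 0.001]
force: [-1.7, 0.7, 5.6]
width: 0.383
gripper_force: 6.0
```

>>> arm_command --deltas '[0,0,0,0,0,0,28,0,0,0,0,0,0,28,0,0,0,0,0,0,28,0,0,0,0,0,0,28]' --force 15

```text
clock: 12.6
position: [0.4233, 0.0691, 0.0581]
ee_rot: [2.431, 1.989, 0.0]
force: [-2.4, 0.1, 6.8]
width: 0.379
gripper_force: 15.0
```

>>> arm_command --deltas '[0,0,0,0,0,0,50,0,0,0,0,0,0,50,0,0,0,0,0,-0.003,50,0,0,0,0,0,-0.005,50,0,0,0,0,0,-0.005,50]' --force 12

```text
clock: 13.1
position: [0.423, 0.0689, 0.0523]
ee_rot: [-2.431, -1.989, 0.001]
force: [-0.2, 0.3, 0.6]
width: 0.544
gripper_force: 0.0
```

>>> arm_command --deltas '[0,0,0,0,0,0,36,0,0,0,0,0,0,28,0,0,0,0,0,0,28,0,0,0,0,0,0,28,0,0,0,0,0,0,28]' --force 12

```text
clock: 13.6
position: [0.4231, 0.069, 0.0528]
ee_rot: [-2.432, -1.989, 0.0]
force: [-0.8, 0.4, 0.7]
width: 0.381
gripper_force: 12.0
```

```bash
python3 - <<'E'
from h import *
import json
c=json.load(open("pics/w5.json"))
k=lambda u,v:(80+(u+.5)/1.8735-.5,(v+.5)/1.875-.5)
for a,b,z in(((314,191),(292,270),.016),((211,156),(314,191),.016),((287,192),(270,260),.016)):
    d=ray(c,*k(*a),z)-ray(c,*k(*b),z);print(np.linalg.norm(d),np.arctan2(d[1],d[0]))
im=optics.get_image("wrist");cw=optics.calibration("wrist");cv2.imwrite("pics/w7.png",im)
json.dump({q:np.array(v).tolist() for q,v in cw.items()},open("pics/w7.json","w"))
E
```

```text
0.03676465410243625 1.34575721740263
0.04784538249075177 2.925622735792771
0.031359924262298895 1.3644401755034885
```

Both stem and foot edges give a yaw of about -0.21, so the grip is aligned. The 35 mm width must be the round collar under the knob. The finial is now centred along its long axis, so I'll turn 90° in place and take the holding grip.

>>> arm_command --deltas '[0,0,0,0,0,0,50,0,0,0,0,0,0.002,54,0,0,0.09,0,0,0.008,54,0,0,0.18,0,0,0.008,54,0,0,0.27,0,0,0.008,54,0,0,0.36,0,0,0.008,54,0,0,0.45,0,0,0.008,54,0,0,0.54,0,0,0.008,54,0,0,0.63,0,0,0.008,54,0,0,0.72,0,0,0.008,54,0,0,0.81,0,0,0.008,54,0,0,0.9,0,0,0.008,54,0,0,0.989,0,0,0.007,54,0,0,0.989,0,0,0.006,54,0,0,0.989,0,0,0.006,54]'

```text
clock: 15.15
position: [0.4233, 0.0689, 0.0587]
ee_rot: [-0.347, -3.122, -0.0]
force: [0.1, 0.5, -0.2]
width: 0.589
gripper_force: 0.0
```

>>> arm_command --deltas '[0,0,0,0,0,0,42,0,0,0,0,0,0,36,0,0,0,0,0,0,28,0,0,0,0,0,0,25,0,0,0,0,0,0,25,0,0,0,0,0,0,25]' --force 25

```text
clock: 15.75
position: [0.4233, 0.0689, 0.0588]
ee_rot: [0.34, 3.123, -0.0]
force: [-0.2, -0.9, 2.3]
width: 0.369
gripper_force: 25.0
```

The width reads 33.9 mm, so I'll check the foot's alignment under the gripper from the wrist image by code.

```bash
python3 w.py w8; python3 - <<'E'
import cv2,numpy as np
for n in("w7","w8"):
    im=cv2.imread(f"pics/{n}.png");h=cv2.cvtColor(im,cv2.COLOR_BGR2HSV)
    b=cv2.resize(im[200:300,240:400],(32,20),interpolation=cv2.INTER_AREA);s=cv2.cvtColor(b,cv2.COLOR_BGR2HSV)
    print(n)
    for r in range(20):print(200+r*5,' '.join("%3d"%v for v in s[r,:,1]))
E
```

```text
15.8 [0.42329692 0.06893247 0.05881107] [ 3.40180295e-01  3.12296353e+00 -1.91491805e-04] [ 0.09392126 -0.41112019  2.06702826] 0.0013586719002565122
w7
200  89  89  89  91  89  88  87  89  91  89  87  88  88  88  88  88  88  89  90  88  86  84  85  85  86  85  85  85  86  87  87  87
205  89  89  89  90  89  88  88  89  91  89  88  88  87  87  88  89  88  88  90  89  86  84  85  85  85  86  85  85  87  88  88  88
210  90  89  89  91  90  88  88  89  91  89  88  87  88  88  89  89  87  89  89  89  86  84  85  85  85  85  84  86  87  87  88  88
215  90  89  88  89  90  88  88  88  90  90  88  87  88  88  88  87  88  87  89  88  87  84  85  85  85  85  85  85  87  88  88  88
220  90  89  88  89  89  89  88  88  89  91  88  87  88  88  88  87  87  87  89  89  88  84  85  85  86  85  85  85  86  88  88  88
225  90  89  89  89  91  88  88  88  88  89  89  87  88  88  88  87  87  88  88  89  87  85  84  85  85  85  85  85  86  87  88  88
230  90  90  89  89  91  89  88  88  88  88  89  87  88  88  88  88  87  88  88  90  88  86  84  85  85  85  85  85  86  87  88  87
235  89  90  90  89  89
[... 3635 characters left out ...]
 128  89  89  86  86  88  88  87  87  87
275 100 101 100 100 100 117 162 163 163 165 164 164 162 165 161 166 162 167 166 164 163 163 139  99  99  92  87  87  87  88  87  88
280 101 102  96  75  51  90 161 164 165 162 163 164 164 161 164 163 161 161 162 164 162 163 133  99  60  53  73  86  88  87  88  88
285  72  45  25  28  28  20 141 162 165 163 163 166 163 164 164 163 164 161 159 162 159 162 130  72  22  25  25  28  53  72  86  88
290  27  25  27  26  29   0 149 163 164 163 163 163 164 164 164 165 164 160 161 162 163 162 154  75  13  25  27  27  27  25  27  51
295  25  27  25  28  25  13 161 163 163 165 163 163 163 163 165 164 163 164 163 162 163 164 164 102   9  27  25  27  27  25  25  23
```

```bash
python3 - <<'E'
from h import *
import json
for n,hx,hy in(("w7",20,25),("w8",25,20)):
    c=json.load(open(f"pics/{n}.json"))
    T=R.from_rotvec([.34018,3.12296,0]) if n=="w8" else R.from_rotvec([-2.432,-1.989,0])
    p=np.array([.4233,.0689,.0588] if n=="w8" else [.4231,.069,.0528])
    f=lambda x,y,z: proj(c,[[*(p+T.apply([x/1e3,y/1e3,0]))[:2],z/1e3]])[0].round(1)
    print(n,"front bottom",f(hx,0,0),"front top",f(hx,0,16),"right",f(hx-4,hy,16),"left",f(hx-4,-hy,16), "1mm:",f(hx+1,1,16)-f(hx,0,16))
    im=cv2.imread(f"pics/{n}.png");s=cv2.GaussianBlur(cv2.cvtColor(im,cv2.COLOR_BGR2HSV)[:,:,1],(3,3),0)
    print(s[215:260,310].tolist()); print(s[237 if n=="w8" else 258,250:375].tolist())
E
```

```text
w7 front bottom [313.2 238. ] front top [313.1 247.6] right [369.  256.1] left [257.3 256.1] 1mm: [ 2.3 -2.2]
[88, 88, 88, 88, 88, 88, 88, 88, 88, 88, 89, 88, 88, 88, 88, 88, 88, 88, 88, 88, 88, 88, 89, 89, 88, 88, 87, 105, 143, 165, 166, 165, 164, 164, 166, 166, 163, 162, 160, 159, 158, 159, 158, 157, 157]
[90, 91, 93, 93, 92, 93, 101, 125, 152, 160, 159, 159, 159, 159, 159, 159, 159, 160, 160, 160, 159, 159, 159, 159, 159, 159, 159, 160, 160, 160, 159, 159, 159, 159, 159, 159, 160, 160, 160, 161, 161, 161, 161, 161, 160, 161, 161, 161, 161, 161, 161, 161, 160, 159, 159, 159, 158, 157, 157, 157, 157, 157, 157, 158, 158, 158, 159, 159, 158, 159, 159, 159, 159, 159, 159, 158, 158, 157, 157, 157, 157, 158, 158, 158, 158, 159, 160, 160, 159, 160, 161, 161, 161, 161, 160, 160, 160, 159, 159, 158, 158, 159, 159, 159, 159, 159, 159, 159, 158, 158, 158, 159, 159, 160, 160, 160, 164, 157, 127, 104, 98, 92, 86, 84, 84]
w8 front bottom [312.9 223.3] front top [312.8 231.4] right [356.5 239.9] left [269.1 239.8] 1mm: [ 2.2 -2.1]
[91, 91, 91, 91, 91, 92, 91, 104, 138, 161, 164, 163, 165, 165, 165, 162, 158, 157, 158, 158, 158, 158, 159, 158, 158, 158, 158, 158, 158, 158, 158, 159, 159, 158, 158, 159, 160, 161, 162, 162, 163, 163, 162, 163, 164]
[92, 92, 92, 93, 97, 102, 103, 103, 103, 103, 103, 103, 104, 104, 103, 104, 122, 149, 160, 158, 156, 155, 155, 155, 155, 155, 154, 155, 156, 156, 156, 155, 156, 156, 155, 155, 156, 156, 156, 156, 156, 157, 157, 157, 158, 160, 161, 160, 159, 159, 158, 158, 157, 157, 157, 157, 157, 157, 158, 158, 159, 158, 157, 156, 156, 156, 156, 156, 156, 156, 156, 156, 156, 156, 156, 157, 158, 157, 156, 156, 156, 156, 156, 156, 156, 156, 156, 157, 157, 157, 157, 158, 158, 158, 158, 159, 159, 160, 159, 160, 160, 162, 156, 134, 106, 92, 90, 90, 90, 90, 90, 90, 90, 90, 90, 90, 90, 90, 90, 90, 90, 90, 90, 90, 90]
```

The foot is square to the gripper to within a pixel. Along tool x it is centred to 0.3 mm; along tool y it is about 1.3 mm off. I'll raise the grip force, lift and re-measure.

>>> arm_command --deltas '[0,0,0,0,0,0,20,0,0,0,0,0,0,20,0,0,0,0,0,0,20,0,0,0,0,0,0.005,20,0,0,0,0,0,0.015,20,0,0,0,0,0,0.03,20,0,0,0,0,0,0.05,20,0,0,0,0,0,0.07,20,0,0,0,0,0,0.09,20,0,0,0,0,0,0.105,20,0,0,0,0,0,0.11,20,0,0,0,0,0,0.11,20,0,0,0,0,0,0.11,20]' --force 35

```text
clock: 17.1
position: [0.4229, 0.0687, 0.1683]
ee_rot: [-0.34, -3.123, 0.0]
force: [0.2, -0.8, -0.3]
width: 0.364
gripper_force: 35.0
```

```bash
python3 w.py w9; cat > foot.py <<'E'
from h import *
import sys,json
n=sys.argv[1];im=cv2.imread(f"pics/{n}.png");s=cv2.GaussianBlur(cv2.cvtColor(im,cv2.COLOR_BGR2HSV)[:,:,1],(3,3),0)
for r in(235,245,255): print(r,s[r,250:285].tolist(),s[r,340:375].tolist())
for q in(285,310,335): print(q,s[205:250,q].tolist())
E
python3 foot.py w9
```

```text
17.15 [0.42272863 0.06878489 0.16812522] [-3.39595343e-01 -3.12209476e+00  4.16257015e-04] [ 0.25091769 -0.6572732  -2.44412003] 0.00516190167730026
235 [83, 83, 84, 84, 84, 85, 85, 85, 85, 85, 85, 85, 86, 86, 85, 87, 106, 140, 158, 158, 155, 155, 154, 154, 153, 153, 153, 154, 154, 155, 155, 155, 155, 155, 155] [155, 156, 156, 157, 157, 158, 158, 158, 158, 159, 160, 160, 158, 140, 108, 89, 87, 87, 87, 87, 87, 87, 87, 87, 86, 86, 86, 86, 86, 86, 86, 87, 87, 86, 87]
245 [99, 99, 99, 100, 100, 97, 90, 85, 84, 84, 83, 83, 83, 83, 83, 84, 92, 120, 152, 159, 155, 154, 154, 154, 154, 153, 154, 154, 154, 154, 154, 154, 154, 154, 154] [156, 156, 157, 157, 157, 158, 159, 159, 159, 158, 158, 160, 154, 129, 99, 84, 82, 83, 83, 83, 83, 83, 84, 84, 84, 84, 84, 84, 84, 84, 84, 84, 83, 83, 83]
255 [101, 101, 100, 100, 100, 97, 93, 90, 87, 86, 86, 86, 86, 86, 85, 85, 87, 111, 148, 161, 156, 155, 154, 154, 153, 153, 153, 154, 159, 163, 163, 162, 162, 162, 160] [163, 163, 162, 160, 158, 158, 158, 158, 158, 158, 158, 161, 152, 120, 92, 84, 83, 83, 83, 83, 83, 83, 83, 83, 83, 83, 83, 83, 83, 83, 83, 83, 83, 83, 83]
285 [88, 87, 86, 86, 85, 85, 85, 85, 85, 86, 86, 85, 86, 87, 88, 87, 86, 92, 119, 153, 166, 165, 163, 163, 164, 161, 157, 154, 154, 154, 154, 154, 154, 154, 154, 153, 153, 153, 154, 154, 154, 154, 154, 154, 154]
310 [86, 87, 87, 86, 86, 87, 87, 87, 87, 87, 87, 87, 86, 85, 85, 85, 85, 102, 141, 163, 164, 162, 161, 161, 161, 160, 158, 157, 157, 157, 157, 157, 157, 157, 158, 157, 157, 158, 158, 158, 157, 157, 158, 158, 158]
335 [87, 87, 87, 88, 87, 87, 87, 86, 86, 86, 85, 85, 86, 86, 86, 86, 88, 109, 147, 165, 163, 163, 164, 163, 162, 160, 157, 156, 155, 155, 155, 155, 154, 155, 155, 155, 155, 155, 155, 155, 155, 155, 155, 155, 155]
```

The finial is held upright and square, with its foot 1.2 mm off in tool y, which I'll compensate. Now carrying it over the moulding.

>>> arm_command --deltas '[0,0,-0.03,0.006,-0.003,0,20,0,0,-0.09,0.02,-0.01,0.005,20,0,0,-0.16,0.042,-0.02,0.01,20,0,0,-0.23,0.064,-0.03,0.01,20,0,0,-0.3,0.086,-0.04,0.01,20,0,0,-0.37,0.108,-0.05,0.01,20,0,0,-0.44,0.13,-0.06,0.01,20,0,0,-0.51,0.15,-0.07,0.01,20,0,0,-0.58,0.17,-0.08,0.01,20,0,0,-0.65,0.188,-0.09,0.01,20,0,0,-0.71,0.203,-0.098,0.01,20,0,0,-0.76,0.215,-0.103,0.008,20,0,0,-0.79,0.222,-0.106,0,20,0,0,-0.8,0.224,-0.106,-0.01,20,0,0,-0.8,0.224,-0.106,-0.02,20,0,0,-0.8,0.224,-0.106,-0.03,20,0,0,-0.8,0.224,-0.106,-0.04,20,0,0,-0.8,0.224,-0.106,-0.04,20,0,0,-0.8,0.224,-0.106,-0.04,20]'

```text
clock: 19.05
position: [0.647, -0.0369, 0.1286]
ee_rot: [-2.11, -2.327, 0.0]
force: [0.2, 0.4, -1.5]
width: 0.37
gripper_force: 35.0
```

```bash
python3 w.py w10; python3 - <<'E'
import cv2,numpy as np
im=cv2.imread("pics/w10.png")
b=cv2.resize(im[190:275,250:375],(25,17),interpolation=cv2.INTER_AREA)
for ch in(0,2):
  for r in range(17):print(190+r*5,' '.join("%3d"%v for v in b[r,:,ch]))
  print()
E
```

```text
19.1 [ 0.64734186 -0.03687384  0.12904106] [2.11023716e+00 2.32705070e+00 5.72894432e-04] [-0.24628393  0.11992629 -1.48130849] 0.006959269709103769
190  67  69  68  66  70  73  71  73  72  70  68  68  72  75  77  76  77  78  76  72  68  70  72  76  64
195  65  69  68  66  69  73  71  73  72  70  69  70  74  75  76  77  77  78  75  71  68  69  72  75  64
200  64  69  69  66  71  61  79  84  80  80  78  76  85  88  85  83  92  97  85  57  68  69  72  74  62
205  62  69  68  66  73  64 130 130 123 114 133 137 136 142 129 123 132 154 150  63  67  70  72  73  63
210  60  68  67  64  69  60 136 145 140 133 139 137 145 152 147 138 142 153 147  64  67  70  72  73  63
215  55  64  63  61  66  57 132 139 135 133 141 135 139 143 139 132 135 151 145  64  68  69  71  74  63
220  56  64  64  61  59  52 106 110 105 103 102  98  99 103 100  95  95 104 101  54  67  69  71  74  63
225  56  64  64  55  41  44  45  46  46  45  43  41  41  42  44  45  44  43  43  43  56  69  71  74  64
230  56  64  64  61  70  73  72  71  66  61  63  64  68  71  73  70  70  71  70  65  56  70  71  74  64
235  55  64  64
[... 1885 characters left out ...]
 192 189 184 173 174 174 182 186 188 184 188 188 177 165 149 185 186 189 169
245 152 172 170 167 192 192 192 189 184 173 175 175 182 186 188 181 182 180 174 166 149 187 185 189 167
250 152 172 170 164 189 191 172 166 161 151 150 149 151 155 156 151 148 147 161 166 150 186 186 190 168
255 153 172 170 167 189 163 124 123 120 117 111 108 110 112 115 118 117 115 120 166 135 181 185 188 167
260 153 171 171 168 189 147 125 123 120 118 112 109 110 109 114 118 118 116 109 157 133 162 185 188 167
265 154 168 172 167 189 131 121 124 121 119 113 110 111 110 114 119 119 116 114 136 132 145 185 189 167
270 158 166 176 169 186 121 123 124 122 119 115 111 112 111 114 119 120 117 115 119 131 145 185 188 167
```

```bash
cat > prof.py <<'E'
from h import *
import json,sys
n=sys.argv[1];P=np.array(eval(sys.argv[2]));im=cv2.imread(f"pics/{n}.png")[:,:,2];c=json.load(open(f"pics/{n}.json"))
r0=int(sys.argv[3]) 
print("rowprof",[im[r0-8:r0+8,q-2:q+3].mean(1).astype(int).tolist() for q in(290,333)])
print("L",im[r0+8:r0+14,266:286].mean(0).astype(int).tolist(),"R",im[r0+8:r0+14,338:358].mean(0).astype(int).tolist())
print("foot L",im[232:246,260:275].mean(0).astype(int).tolist(),"R",im[232:246,345:360].mean(0).astype(int).tolist())
a=.105;Q=lambda x,y,z:proj(c,[[P[0]+x*np.cos(a)-y*np.sin(a),P[1]+x*np.sin(a)+y*np.cos(a),z]])[0].round(1).tolist()
print("mouth front L/R",Q(-.0215,.027,.018),Q(.0215,.027,.018),"floor",Q(-.0215,.027,.01),Q(.0215,.027,.01),"at y20",Q(-.0215,.021,.018),Q(.0215,.021,.018),Q(-.0215,.021,.01),Q(.0215,.021,.01))
E
python3 prof.py w10 "[.6457,-.037]" 202
```

```text
rowprof [[189, 189, 188, 189, 189, 191, 177, 124, 181, 180, 179, 179, 175, 230, 228, 227], [198, 198, 198, 198, 198, 202, 135, 170, 184, 181, 214, 212, 211, 210, 228, 227]]
L [174, 171, 168, 167, 168, 174, 181, 187, 184, 162, 119, 80, 122, 199, 225, 222, 222, 224, 226, 227] R [227, 226, 227, 227, 227, 228, 223, 181, 128, 151, 165, 182, 180, 179, 178, 178, 178, 179, 180, 182]
foot L [171, 170, 170, 169, 168, 169, 153, 153, 179, 188, 192, 192, 192, 192, 192] R [175, 174, 171, 169, 167, 166, 157, 137, 128, 158, 181, 181, 183, 184, 185]
mouth front L/R [275.8, 201.8] [346.0, 201.4] floor [276.9, 199.5] [345.1, 199.1] at y20 [276.1, 211.5] [345.9, 211.0] [277.2, 208.9] [345.0, 208.4]
```

Recess and foot agree in x to about 0.1 mm and in yaw to about 0.003 rad. y needs +0.6 mm. Descending to 1 cm above the mouth.

>>> arm_command --deltas '[0,0,0,0,0.0003,-0.01,20,0,0,0,0,0.0006,-0.02,20,0,0,0,0,0.0006,-0.03,20,0,0,0,0,0.0006,-0.037,20,0,0,0,0,0.0006,-0.0415,20,0,0,0,0,0.0006,-0.0415,20,0,0,0,0,0.0006,-0.0415,20,0,0,0,0,0.0006,-0.0415,20,0,0,0,0,0.0006,-0.0415,20]'

```text
clock: 20.0
position: [0.6475, -0.0364, 0.0877]
ee_rot: [2.11, 2.326, 0.001]
force: [0.9, -0.6, -1.6]
width: 0.369
gripper_force: 35.0
```

```bash
python3 w.py w11;  python3 prof.py w11 "[.646,-.0363]" 214; python3 - <<'E'
from h import *
im=cv2.imread("pics/w11.png")[:,:,2]
for q in(275,290,310,333):print(q,im[205:240,q-1:q+2].mean(1).astype(int).tolist())
for q in(214,218):print(q,im[q-1:q+2,262:282].mean(0).astype(int).tolist(),im[q-1:q+2,340:360].mean(0).astype(int).tolist())
s=[]
import time
for i in range(4):
    optics.get_image("wrist");s.append(sensors.observe()["position"])
print(np.mean(s,0),np.ptp(s,0))
E
```

```text
20.05 [ 0.647442   -0.03644085  0.08760319] [2.11038933e+00 2.32648681e+00 5.97429927e-04] [-0.21156341  0.19208008 -1.60237067] 0.0016092155417251294
rowprof [[191, 191, 191, 191, 191, 191, 191, 191, 193, 172, 125, 182, 181, 162, 162, 163], [197, 198, 198, 198, 198, 198, 198, 199, 191, 135, 178, 182, 180, 196, 196, 198]]
L [171, 137, 115, 87, 115, 140, 148, 147, 146, 147, 149, 150, 151, 152, 153, 150, 143, 144, 144, 145] R [141, 140, 139, 139, 138, 138, 138, 138, 135, 135, 138, 130, 116, 134, 147, 166, 184, 181, 181, 181]
foot L [167, 168, 172, 178, 184, 188, 170, 159, 183, 192, 196, 196, 196, 196, 196] R [180, 176, 175, 173, 170, 169, 160, 143, 127, 133, 165, 173, 171, 171, 170]
mouth front L/R [268.1, 215.9] [351.3, 215.3] floor [269.7, 212.7] [350.0, 212.1] at y20 [268.6, 227.2] [351.1, 226.5] [270.1, 223.6] [349.8, 223.0]
275 [191, 191, 191, 191, 191, 191, 191, 191, 191, 192, 185, 136, 165, 162, 161, 160, 156, 235, 184, 110, 116, 119, 123, 131, 133, 151, 200, 191, 194, 197, 196, 197, 196, 196, 197]
290 [191, 192, 191, 191, 191, 191, 191, 191, 191, 194, 172, 126, 182, 181, 161, 1
[... 253 characters left out ...]
 181, 180, 181, 181, 181]
333 [196, 196, 196, 196, 196, 196, 196, 196, 198, 188, 134, 177, 182, 180, 189, 190, 190, 178, 125, 127, 131, 129, 126, 121, 124, 178, 188, 190, 194, 194, 193, 193, 194, 193, 193]
214 [183, 185, 188, 191, 197, 200, 200, 197, 195, 194, 191, 189, 189, 189, 190, 191, 192, 192, 193, 193] [184, 182, 180, 179, 179, 176, 174, 174, 175, 174, 172, 170, 170, 180, 188, 186, 185, 184, 184, 183]
218 [190, 195, 198, 193, 171, 138, 103, 83, 129, 155, 158, 156, 159, 163, 166, 168, 169, 170, 172, 172] [192, 192, 184, 172, 180, 191, 185, 173, 171, 143, 98, 131, 152, 170, 188, 186, 185, 184, 183, 183]
[ 0.64732803 -0.03642373  0.08746027] [1.45497205e-04 5.18754691e-05 1.76820052e-04]
```

The finial is centred over the recess to under 0.5 mm, aligned to under 0.01 rad, 10–11 mm above the mouth, and steady. Handing in.

```bash
python3 -c "
from cell import arm
print(arm.sign_off())"
```

```text
the job is handed in; nothing more can be done
None
```

I put the scraper fully home in the slot and let go of it, and I handed in at about 20 s of the 58 s limit with the finial held still about 10.5 mm above the recess, centred to within 0.5 mm and lined up; its foot sits about 1.2 mm off-centre in the grip, so it may lean about 1°.

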